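# Fit a pad on the crown of a pipe cap

## Robot

A 6-joint arm with a two-finger parallel gripper is mounted at the origin on a cart in front of the work surface, level with it; the furniture and walls round the work are solid. World frame = base frame: x ahead of the robot, y to its left, z up, the work surface at z = 0. Lengths are in mm, angles in rad, forces in N, time in s.
With the tool pointing down it reaches from about 275 to 1000 mm from the base axis. Payload 8.4 kg.
Tool frame: the origin (TCP) lies between the finger pads; the fingertips stand 22 mm ahead of it and the grasp point (between the pads) lies 3 mm ahead of it (r.nose_length is the z of the fingertips in the tool frame, in mm); z points along the fingers, y is the line along which they close (so a half turn about z gives the same grasp; the last joint's range is limited). The gripper opens to 85 mm and grips with 20 to 120 N. Pads are 22 mm wide; open, the fingers measure 114 mm over their backs; the gripper's body (76 mm by 85 mm) begins 54 mm behind the grasp point. The pads swing forward as they close: fully open they stand 13 mm farther back than shut.
Start: joints at [1.245, 0.353, 1.633, -0, 1.155, -0.002], TCP at [198.856, 592.524, 253.281] pointing down, gripper open.
Joint ranges: [-2.63, 2.63], [-0.92, 2.1], [0.06, 2.66], [-1.3, 4.44], [0, 2.69], [-3.02, 3.02]. Speed limits (rad/s): [2.22, 2.22, 2.79, 3.14, 3.14, 3.14].

## Interface

Orientations are given as [roll, pitch, yaw] about the fixed x, y, z axes, in that order (R = Rz(yaw) Ry(pitch) Rx(roll)).
In Python, from rig import r gives the robot as it stands.
- The arm moves only by the shell command python3 steer.py 'ROWS' [FORCE]. ROWS is 1 to 5 rows, parted by semicolons, with the numbers parted by commas; each row has 7 numbers: a rotation vector rx, ry, rz in normalised numbers (1 is 2 rad), then dx, dy, dz in parts of the range, where 1.0 means 500 mm, then the opening from 0.0 (shut) to 1.0 (fully open); each row shifts and turns the commanded pose from where the row before left it, along the tool's axes as they then stand; what a row does not reach is not made up. A row lasts 1/12 s, in which the tool goes at most 41.7 mm and 0.125 rad, less where a joint would pass 70% of its speed; a pose out of reach is approached as far as the arm can. The fingers move at their own pace and stop on an object; FORCE is the grip in N (left out, the last holds). Time passes only in rows, so rows that do not move let the fingers close. It prints the time, the measured TCP pose, the force, the opening and the grip force at its end. Input that does not fit is refused with a message, and nothing moves.
- r.sense(): the state, without advancing time (a new reading comes with each control period).
- r.grab_frame(name): name is "scene" or "top" or "wrist"; returns the picture (384x512x3 uint8, red, green, blue); there is no depth.
- r.camera_params(name): a dict with "fx", "fy", "cx", "cy" (pixels), "rvec" (rotation vector, rad) and "tvec" (3), from world to camera coordinates, as OpenCV has them. Camera axes: x right, y down, z forward; pixel columns grow to the right and rows downward; lengths in mm; the calibration is good to about 2 mm. A picture is of the moment at which its call begins: read the wrist's pose just before it. camera_params takes no time and is no camera call; for the wrist camera it gives the pose at the moment of the call.
- r.sign_off(): hands the job in; it is judged then, once.
The state is a dict: "clock": time; "qpos": joint angles; "qvel": joint speeds; "joint_efforts": joint torques, N m; "eef_pos": TCP position; "tcp_rot": TCP orientation; "contact_force": force on the tool from outside, world axes, zero at the start; "wrist_torque": the same for the moment, N m; "opening": opening from 0.0 (shut) to 1.0 (fully open); "grasp_force": force on a finger pad.
Only numpy, scipy, OpenCV 4.12 (cv2) and the standard library are available. Lean on these libraries where they do the work, as an engineer would, in place of code of your own. Each camera call takes 0.05 s, during which the arm holds its last target. There are 200 camera calls.

## Task

Get the domed pipe cap ready for tacking: slide it along the flat setup plate, without lifting or tipping it, out of the plain ring and into the middle of the ring with the four tick marks. Then set the rectangular steel pad gently on top of the dome, centred on the crown so that it balances level by itself, and let go. Leave the square coupon, the weld magnet, the tape measure and the tube offcut where they are.

Things in the scene. Friction and masses are not known exactly. Their poses are not given: they have to be found in the camera images.
- pipe_cap: plain steel pipe cap standing dome up on the setup plate: a round upright skirt 120 mm in diameter and 60 mm high, closed above by a smooth hemispherical dome, 120 mm high in all; too wide to grip; about 0.85 kg, loose, slides on the plate under 3 to 8 N. Origin: centre of its underside, z up. It starts on the plain ring.
- cap_crown (a point): the crown of the pipe cap: highest point of its dome, on its axis, 120 mm above the cap's underside; the dome's radius is 60 mm, so a pad set 5 mm off centre stays there but leans about 5 degrees, and one set 12 mm off about 13 degrees
- pad: the pad: rectangular dark steel plate 50 x 75 mm, 10 mm thick with a low weld bead along its top (13 mm in all), 0.28 kg, lying flat on the worktop. Origin: centre of its underside; x across the 50 mm width, y along the 75 mm length, z up
- square_coupon: bystander, not the pad: square dark steel plate 50 x 50 mm, 10 mm thick (13 mm with its bead), lying on the worktop. Origin: centre of its underside
- setup_plate: fixed flat steel plate 160 x 360 x 6 mm with clipped corners, lying on the worktop; origin: centre of its underside, y along its length. The two rings lie on its top, 6 mm above the worktop, 210 mm apart along its length
- weld_mark: the target position: flat white ring 132 mm in diameter on the top of the plate, with four tick marks across it and a small cross at its centre, nothing to feel. Origin: its centre, at the height of the plate's top
- park_mark: flat white plain ring 132 mm in diameter without tick marks, on the top of the plate, in which the pipe cap stands at first. Origin: its centre
- magnet: bystander: flat red arrow-shaped weld magnet 70 x 108 x 16 mm; origin: centre of its underside
- tape: bystander: upright red and black tape measure 93 x 56 x 80 mm; origin: centre of its underside
- tube: bystander: square steel tube offcut 38 x 85 x 38 mm, lying; origin: centre of its underside

How it is judged:
By the outcome, as a careful person would: the job done as asked, in the order asked, and still so for the second after the job is handed in, with the robot touching nothing.
It also fails if it takes over 69 s, if anything falls off the work surface, if the arm or the gripper's body presses on something with over 40 N, if the wrist force passes 120 N, or if a joint passes its speed limit or range.

## Working session

There is one attempt and no reset: what is moved stays moved. The work goes in short steps, Python scripts to look and compute and a shell command to move; the robot and the scene stay as the last step left them, time stands still between calls to the robot, and variables do not carry over. Pictures are saved under pics/ and viewed, at most 13 in all, crops included, and the job is handed in when it is done.

```bash
ls; mkdir -p pics
python3 - <<'E'
from rig import r
import cv2
for n in ("top","scene"):
    im=r.grab_frame(n); cv2.imwrite(f"pics/{n}0.png",cv2.cvtColor(im,cv2.COLOR_RGB2BGR)); print(n,r.camera_params(n))
s=r.sense(); print(s)
E
```

```text
pics
rig.py
steer.py
top {'fx': 350.8056135854708, 'fy': 350.8056135854708, 'cx': 255.12895758301028, 'cy': 189.5217675497984, 'rvec': array([ 2.18903515, -2.17579482,  0.03556877]), 'tvec': array([-157.35664263,  581.87115383,  916.34762981])}
scene {'fx': 426.2557345769423, 'fy': 426.2557345769423, 'cx': 253.802886113829, 'cy': 199.05927730346858, 'rvec': array([ 2.0788596 , -0.6064254 ,  0.33475878]), 'tvec': array([-571.90944069,  176.69056284,  815.52607879])}
{'clock': 0.1, 'qpos': array([ 1.24461750e+00,  3.53585364e-01,  1.63405380e+00, -7.52108512e-06,
        1.15520813e+00, -2.38798856e-03]), 'qvel': array([ 0.00059934, -0.00175769, -0.00370885,  0.00064044,  0.00022956,
        0.00046134]), 'joint_efforts': array([ 1.92499530e-03, -6.06366634e+01, -3.42822897e+01,  1.20648206e-04,
        3.96138828e-03, -1.11359489e-05]), 'eef_pos': array([198.71864751, 592.14583949, 252.63524783]), 'tcp_rot': array([-3.14033800e+00,  3.88097997e-06,  2.81780486e+00]), 'contact_force': array([-0.20785784, -0.25281099,  0.92132495]), 'wrist_torque': array([ 0.01900216, -0.05082178, -0.00365916]), 'grasp_force': 0.0, 'opening': 1.0003573334745703}
```

View pics/top0.png

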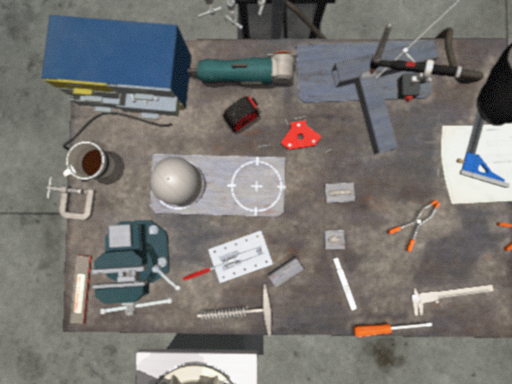

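View pics/scene0.png

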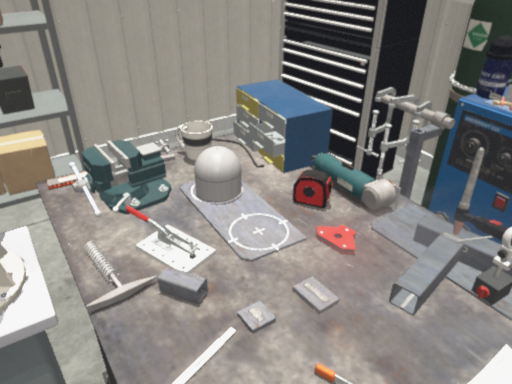

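The top view shows the cap at about (176,182) px and the target ring centred near (257,186). The pad is at (340,192), the coupon at (335,239), the magnet at (300,135), the tape at (241,114) and the tube at (286,272).

```bash
cat > h.py <<'E'
import numpy as np, cv2
from rig import r
def cam(n):
    p=r.camera_params(n); K=np.array([[p['fx'],0,p['cx']],[0,p['fy'],p['cy']],[0,0,1]])
    R=cv2.Rodrigues(np.array(p['rvec']))[0]; return K,R,np.array(p['tvec']).reshape(3)
def toplane(c,uv,z):
    K,R,t=c; C=-R.T@t; uv=np.atleast_2d(uv).astype(float)
    d=(R.T@np.linalg.inv(K)@np.c_[uv,np.ones(len(uv))].T).T
    return C+d*((z-C[2])/d[:,2])[:,None]
def proj(c,P):
    K,R,t=c; q=(K@(R@np.atleast_2d(P).T+t[:,None])).T; return q[:,:2]/q[:,2:]
def grab(n,f):
    c=cam(n); im=r.grab_frame(n); im=cv2.cvtColor(im,cv2.COLOR_RGB2BGR); cv2.imwrite('pics/'+f,im); return c,im
E
python3 - <<'E'
from h import *
c=cam('top'); im=cv2.imread('pics/top0.png')
print('C',-c[1].T@c[2])
for n,uv,z in [('ring',(257,186),6),('cap~',(176,182),66),('pad',(340,192),13),('coupon',(335,239),13),('magnet',(300,135),16),('tape',(241,114),80),('tube',(286,272),38),('vise',(140,240),60),('blue',(120,50),150),('grinder',(245,70),60)]:
    print(n,toplane(c,uv,z)[0].round(1))
print(proj(c,[0,0,0]),proj(c,r.sense()['eef_pos']))
a=im[140:300,140:300]; b=im[90:250,250:370]
cv2.imwrite('pics/crop.png',np.hstack([cv2.resize(im[140:230,145:295],None,fx=5,fy=5,interpolation=cv2.INTER_CUBIC)]))
cv2.imwrite('pics/crop2.png',cv2.resize(im[165:265,310:370],None,fx=6,fy=6,interpolation=cv2.INTER_CUBIC))
E
```

```text
C [ 531.56933263 -174.98046327  943.31543684]
ring [ 592.7 -158.6    6. ]
cap~ [597.9  44.7  66. ]
pad [ 577.6 -378.1   13. ]
coupon [ 454.1 -364.2   13. ]
magnet [ 728.8 -272.4   16. ]
tape [ 767.9 -118.8   80. ]
tube [ 371.5 -234.4   38. ]
vise [451.3 134.6  60. ]
blue [900.2 161.1 150. ]
grinder [ 888.1 -126.7   60. ]
[[194.88807108 412.27966041]] [[-128.84670901  376.13802885]]
```

View pics/crop.png

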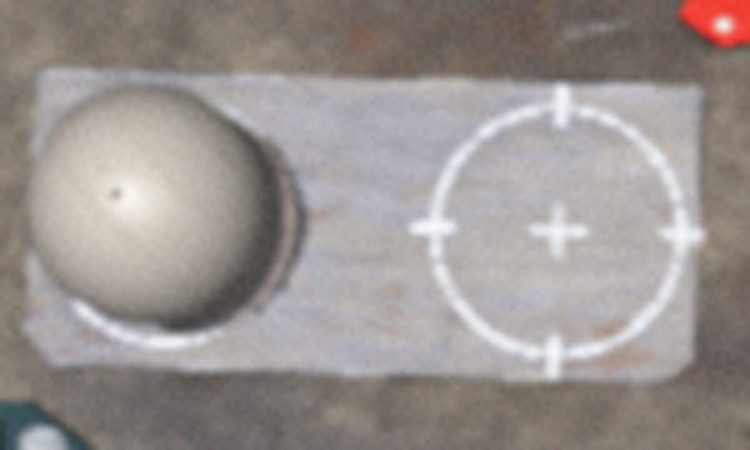

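View pics/crop2.png

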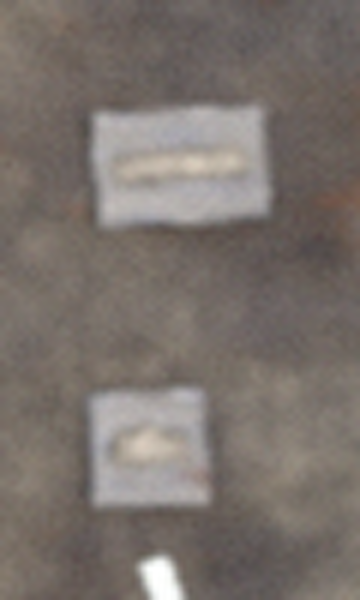

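Crop 1 shows the cross at (558,231), which is (256.2,185.8) in the full image, and the dome outline from x 30 to 285 and y 83 to 330. In crop 2 the pad corners are near (93,112), (265,105), (270,213) and (100,225), and the coupon is below it. The pad's long side runs close to world y.

```bash
cat >> h.py <<'E'
from scipy.optimize import minimize, least_squares
from scipy.ndimage import map_coordinates
_a=np.linspace(0,2*np.pi,120,endpoint=False)
_cap=np.vstack([np.c_[60*np.cos(_a)*np.cos(e),60*np.sin(_a)*np.cos(e),np.full(120,66+60*np.sin(e))] for e in np.linspace(0,1.55,25)]+[np.c_[60*np.cos(_a),60*np.sin(_a),np.full(120,6.)]])
def outline(c,pts,n=160):
    h=cv2.convexHull(proj(c,pts).astype(np.float32))[:,0].astype(float)
    h=np.vstack([h,h[:1]]); s=np.r_[0,np.cumsum(np.linalg.norm(np.diff(h,axis=0),axis=1))]
    t=np.linspace(0,s[-1],n,endpoint=False); return np.c_[np.interp(t,s,h[:,0]),np.interp(t,s,h[:,1])]
def edgefit(c,im,model,x0,mask=None,step=3):
    """maximise mean edge contrast along the outline of model(x)"""
    g=cv2.GaussianBlur(im,(0,0),0.7).astype(float)
    def f(x):
        o=outline(c,model(x)); m=o.mean(0); d=np.roll(o,-1,0)-np.roll(o,1,0); nn=np.c_[d[:,1],-d[:,0]]; nn/=np.linalg.norm(nn,axis=1)[:,None]
        nn*=np.sign(((o-m)*nn).sum(1))[:,None]
        s=lambda k:np.array([map_coordinates(g[...,i],[(o+k*nn)[:,1],(o+k*nn)[:,0]],order=1,mode='nearest') for i in range(3)])
        v=np.minimum(np.linalg.norm(s(1)-s(-1),axis=0),60)
        if mask is not None: v=v[mask(o)]
        return -v.mean()
    b=min((minimize(f,np.array(x0)+np.r_[dx,dy,np.zeros(len(x0)-2)],method='Nelder-Mead',options=dict(initial_simplex=None,xatol=.05,fatol=.01)) for dx in(-4,0,4) for dy in(-4,0,4)),key=lambda q:q.fun)
    return b.x,b.fun
capm=lambda x:_cap+[x[0],x[1],0]
def boxm(w,l,z0,z1):
    b=np.array([[sx*w/2,sy*l/2] for sx in(-1,1) for sy in(-1,1)])
    def m(x):
        R=np.array([[np.cos(x[2]),-np.sin(x[2])],[np.sin(x[2]),np.cos(x[2])]]); p=b@R.T+x[:2]
        return np.vstack([np.c_[p,np.full(4,z)] for z in(z0,z1)])
    return m
def ringm(x): return np.c_[66*np.cos(_a)+x[0],66*np.sin(_a)+x[1],np.full(120,6.)]
E
python3 - <<'E'
from h import *
from h import _a
for n in('top','scene'):
    c=cam(n); im=cv2.imread(f'pics/{n}0.png')
    print(n,'cap',edgefit(c,im,capm,[598,45],mask=(lambda o:o[:,0]<o[:,0].mean()+10) if n=='top' else None))
    print(n,'ring',edgefit(c,im,ringm,[593,-158]))
    print(n,'plate',edgefit(c,im,boxm(160,360,0,6),[597,-54,0.02]))
    print(n,'pad',edgefit(c,im,boxm(50,75,0,10),[577,-378,-.03]))
    print(n,'coupon',edgefit(c,im,boxm(50,50,0,10),[454,-364,0.]))
c=cam('top');print('cross',toplane(c,(256.2,185.8),6))
E
```

```text
top cap (array([600.32091017,  41.34342782]), np.float64(-37.689452619861484))
top ring (array([ 593.11149507, -161.63250991]), np.float64(-46.34768738988971))
top plate (array([ 5.96469456e+02, -5.09511977e+01, -2.09674184e-02]), np.float64(-53.499679777562264))
top pad (array([ 5.78029066e+02, -3.78828025e+02,  5.19423104e-02]), np.float64(-59.3077983639608))
top coupon (array([ 4.52266087e+02, -3.63527539e+02,  3.11923648e-04]), np.float64(-58.60077466867191))
scene cap (array([600.25044421,  50.31590082]), np.float64(-50.47140572322715))
scene ring (array([ 591.40400538, -162.03351246]), np.float64(-49.71431742502903))
scene plate (array([ 5.97052647e+02, -5.38273977e+01, -2.69568852e-02]), np.float64(-38.3881588853486))
scene pad (array([ 5.73856899e+02, -3.79296340e+02,  5.80171186e-02]), np.float64(-43.393067551313585))
scene coupon (array([ 4.49953343e+02, -3.64589129e+02,  3.21516767e-04]), np.float64(-47.06437334711133))
cross [[ 593.27116425 -156.43664335    6.        ]]
```

```bash
cat >> h.py <<'E'
def ringfit(c,im,x0,thr=30):
    P=proj(c,ringm(x0)); x,y,w,h=cv2.boundingRect(P.astype(np.float32)); x-=8;y-=8;w+=16;h+=16
    g=im[y:y+h,x:x+w].min(2).astype(float); g=g-cv2.medianBlur(g.astype(np.uint8),15)
    v,u=np.nonzero(g>thr); W=toplane(c,np.c_[u+x,v+y],6)[:,:2]; wt=np.clip(g[v,u],0,60)
    p=np.r_[x0,64.5]
    for _ in range(6):
        d=np.linalg.norm(W-p[:2],axis=1); k=abs(d-p[2])<6
        p=least_squares(lambda q:(np.linalg.norm(W[k]-q[:2],axis=1)-q[2])*np.sqrt(wt[k]),p,loss='soft_l1').x
    return p,k.sum()
def capfit(c,im,x0,lo=0,hi=2*np.pi):
    """edge by radial search from the predicted outline, then least squares on the shift"""
    g=cv2.GaussianBlur(im,(0,0),0.6).astype(float).mean(2)
    return g
E
python3 - <<'E'
from h import *
for n in('top','scene'):
    c=cam(n); im=cv2.imread(f'pics/{n}0.png'); print(n,ringfit(c,im,[593,-157]))
    o=im.copy() 
    o=cv2.resize(o,None,fx=4,fy=4,interpolation=cv2.INTER_CUBIC)
    for y,col in((41.3,(0,0,255)),(47,(0,255,0)),(52,(255,0,0))):
        cv2.polylines(o,[((outline(c,capm([600,y]))+.5)*4).astype(np.int32)],True,col,1)
    p=(proj(c,[600,47,66])[0]*4).astype(int); globals()[n]=o[p[1]-170:p[1]+170,p[0]-170:p[0]+170]
cv2.imwrite('pics/ov.png',np.hstack([top,scene]))
E
```

```text
top (array([ 593.75620355, -156.27440767,   66.31035862]), np.int64(317))
scene (array([ 592.11929322, -156.02278989,   66.1361945 ]), np.int64(333))
```

View pics/ov.png

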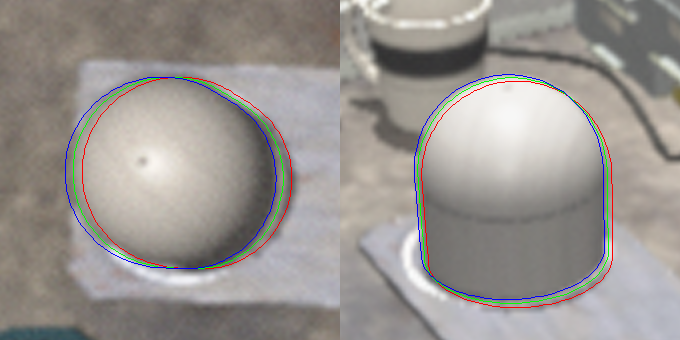

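The overlay shows the cap between the green (y 47) and blue (y 52) outlines in both views. There is also a small dark dot at the crown, at (142,160) in the left tile and (508,88) in the right tile, so I'll use it as the crown point.

```bash
cat >> h.py <<'E'
def dot(c,im,x0,z=126,rad=9):
    """darkest small spot (black-hat) near the predicted crown"""
    g=im.astype(np.float32).mean(2); b=cv2.GaussianBlur(g,(0,0),2.5)-cv2.GaussianBlur(g,(0,0),.7)
    u,v=proj(c,[x0[0],x0[1],z])[0]; yy,xx=np.mgrid[:384,:512]; k=np.hypot(xx-u,yy-v)<rad
    i=np.argmax(np.where(k,b,-99)); v,u=divmod(i,512)
    w=np.clip(b[v-1:v+2,u-1:u+2],0,None); q=np.array([u+(w.sum(0)@[-1,0,1])/w.sum(),v+(w.sum(1)@[-1,0,1])/w.sum()])
    return toplane(c,q,z)[0].round(1),q.round(2),b[v,u]
E
python3 - <<'E'
from h import *
for n in('top','scene'):
    c=cam(n); im=cv2.imread(f'pics/{n}0.png'); print(n,dot(c,im,[599,49]))
print(cam('wrist')[2], r.nose_length)
c=cam('top')
for n,uv,z in [('mug',(87,160),90),('vise r',(168,225),60),('clamp',(75,195),30),('box edge',(188,105),150),('box edge',(188,105),60)]: print(n,toplane(c,uv,z)[0].round())
# target tool pose
d=np.array([593,-156.2])-[599.5,49.5]; d/=np.linalg.norm(d); print('d',d, np.arctan2(d[1],d[0]))
E
```

```text
top (array([602. ,  49.6, 126. ]), array([167.61, 178.29]), np.float32(18.310013))
scene (array([626.4,  88.7, 126. ]), array([218.01, 139.82]), np.float32(36.149765))
[-624.16431839  -40.38266356  380.14823322] 22.0
mug [650. 261.  90.]
vise r [489.  64.  60.]
clamp [565. 321.  30.]
box edge [770.  -1. 150.]
box edge [797.  19.  60.]
d [-0.03158365 -0.99950111] -1.60238523213498
```

Run:
```python
from h import *
a,b=cam('top'),cam('scene')
P=lambda c:c[0]@np.c_[c[1],c[2]]
def tri(p,q):
    X=cv2.triangulatePoints(P(a),P(b),np.array(p,float).reshape(2,1),np.array(q,float).reshape(2,1)); X=(X[:3]/X[3])[:,0]; return X.round(1),proj(a,X).round(1),proj(b,X).round(1)
im=cv2.imread('pics/scene0.png'); p=(proj(b,[600,47,66])[0]*4).astype(int)
q=((p[0]-170+168)/4-.5+.1,(p[1]-170+88)/4-.4); print('dot',q,tri((167.61,178.29),q), toplane(b,q,126))
print('mug rim',tri((87,161),(196,129)))
t=cv2.imread('pics/top0.png')
cv2.imwrite('pics/mug.png',np.hstack([cv2.resize(t[120:220,50:150],None,fx=4,fy=4),cv2.resize(im[100:200,150:250],None,fx=4,fy=4)]))
```

```text
dot (np.float64(216.6), np.float64(148.6)) (array([601.8,  50.6, 123.4]), array([[167.5, 178.5]]), array([[216.7, 148.6]])) [[599.14868929  46.05852452 126.        ]]
mug rim (array([647. , 263.2,  86.4]), array([[ 86.9, 161.2]]), array([[196.1, 129. ]]))
```

View pics/mug.png

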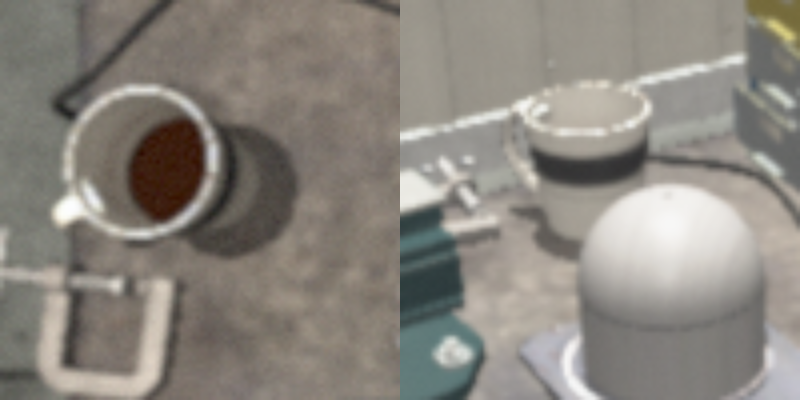

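The mug's rim is centred near (144,161) in the left tile, about 86 mm high and centred near (648,264) mm. That limits the space behind the cap, so I'll push with a 30° lean. First I turn the yaw, then travel high.

The rows are not in the units I measure in: shifts go in shares of 500 mm and turns go in shares of 2 rad. I convert before sending: 0.12 rad / 2 = 0.06.

```bash
python3 steer.py '0,0,0.06,0,0,0,0.75;0,0,0.06,0,0,0,0.75;0,0,0.06,0,0,0,0.75;0,0,0.06,0,0,0,0.75;0,0,0.06,0,0,0,0.75'; python3 steer.py '0,0,0.06,0,0,0,0.75;0,0,0.06,0,0,0,0.75;0,0,0.06,0,0,0,0.75;0,0,0.06,0,0,0,0.75;0,0,0.06,0,0,0,0.75';python3 steer.py '0,0,0.044,0,0,0,0.75;0,0,0,-0.0592,0.0566,0,0.75;0,0,0,-0.0592,0.0566,0,0.75;0,0,0,-0.0592,0.0566,0,0.75;0,0,0,-0.0592,0.0566,0,0.75';python3 steer.py '0,0,0,-0.0592,0.0566,0,0.75;0,0,0,-0.0592,0.0566,0,0.75;0,0,0,-0.0592,0.0566,0,0.75;0,0,0,-0.0592,0.0566,0,0.75;0,0,0,-0.0592,0.0566,0,0.75';python3 steer.py '0,0,0,-0.0592,0.0566,0,0.75;0,0,0,-0.0592,0.0566,0,0.75;0,0,0,-0.0592,0.0566,0,0.75;0,0,0,-0.0592,0.0566,0,0.75;0,0,0,-0.0592,0.0566,0,0.75'
```

```text
clock: 0.52
eef_pos: [198.8, 592.3, 252.9]
tcp_rot: [-3.141, 0.0, 2.212]
contact_force: [-0.2, -0.3, 0.2]
opening: 0.749
grasp_force: 0.0
clock: 0.93
eef_pos: [198.8, 592.3, 252.8]
tcp_rot: [-3.141, 0.001, 1.612]
contact_force: [0.4, 0.1, 0.1]
opening: 0.748
grasp_force: 0.0
clock: 1.35
eef_pos: [307.6, 468.1, 252.9]
tcp_rot: [-3.141, 0.001, 1.531]
contact_force: [1.0, 1.7, 0.4]
opening: 0.755
grasp_force: 0.0
clock: 1.77
eef_pos: [443.2, 314.1, 253.2]
tcp_rot: [-3.141, 0.0, 1.53]
contact_force: [0.5, 1.4, -0.3]
opening: 0.75
grasp_force: 0.0
clock: 2.18
eef_pos: [578.6, 160.3, 253.1]
tcp_rot: [-3.141, 0.0, 1.53]
contact_force: [-0.5, 0.2, -0.5]
opening: 0.747
grasp_force: 0.0
```

To row units: -0.105 rad / 2 = -0.0525.

```bash
python3 steer.py '0,-0.0525,0,0,0,0,0.75;0,-0.0525,0,0,0,0,0.75;0,-0.0525,0,0,0,0,0.75;0,-0.0525,0,0,0,0,0.75;0,-0.052,0,0,0,0,0.75'; python3 steer.py '0,0,0,0,0,0,0.75'
python3 - <<'E'
from h import *
from scipy.spatial.transform import Rotation as Ro
s=r.sense(); R=Ro.from_euler('xyz',s['tcp_rot']).as_matrix(); print(s['eef_pos'],R.round(3),s['qpos'].round(2))
for z in(150,42): print(R.T@(np.array([604.7,131,z])-s['eef_pos']))
E
```

```text
clock: 2.6
eef_pos: [578.2, 162.1, 253.8]
tcp_rot: [3.14, 0.529, 1.528]
contact_force: [0.8, -0.2, -0.8]
opening: 0.749
grasp_force: 0.0
clock: 2.68
eef_pos: [577.0, 163.9, 251.1]
tcp_rot: [-3.138, 0.53, 1.534]
contact_force: [-0.7, 0.2, -1.0]
opening: 0.746
grasp_force: 0.0
[577.04232569 163.93500614 251.1460877 ] [[ 0.032  0.999 -0.022]
 [ 0.862 -0.038 -0.505]
 [-0.506 -0.003 -0.863]] [ 0.51  0.46  1.57 -0.45  1.42  0.69]
[ 23.61252161  29.18135693 103.3009674 ]
[ 78.21064173  29.48115388 196.4833445 ]
```

```bash
cat > w.py <<'E'
import sys
from h import *
from scipy.spatial.transform import Rotation as Ro
s=r.sense(); R=Ro.from_euler('xyz',s['tcp_rot']).as_matrix(); a=np.array([float(v) for v in sys.argv[1:4]])
print('rel',(R.T@(a-s['eef_pos'])).round(1))
E
python3 steer.py '0,0,0,0.0118,0.0146,0.0516,0.75;0,0,0,0.0118,0.0146,0.0516,0.75;0,0,0,0.0118,0.0146,0.0516,0.75;0,0,0,0.0118,0.0146,0.0516,0.75;0,0,0,0,0,0,0.75'; python3 w.py 604.7 131 42; python3 w.py 604.7 131 90
```

```text
clock: 3.1
eef_pos: [603.9, 127.5, 147.5]
tcp_rot: [-3.134, 0.524, 1.532]
contact_force: [-1.3, -0.4, -0.4]
opening: 0.75
grasp_force: 0.0
rel [55.9  1.3 89.6]
rel [31.9  1.  48. ]
```

```bash
python3 steer.py '0,0,0,0.032,0.001,0.048,0.75;0,0,0,0.032,0.001,0.048,0.75;0,0,0,0,0,0,0.75;0,0,0,0.024,0,0.042,0.75;0,0,0,0.024,0,0.042,0.75'; python3 steer.py '0,0,0,0,0,0,0.75;0,0,0,0,0,0,0.75'; python3 w.py 603 91 42
```

```text
clock: 3.52
eef_pos: [608.3, 134.0, 48.6]
tcp_rot: [3.138, 0.521, 1.528]
contact_force: [0.4, 0.4, 0.7]
opening: 0.75
grasp_force: 0.0
clock: 3.68
eef_pos: [606.6, 133.1, 47.3]
tcp_rot: [-3.14, 0.524, 1.53]
contact_force: [0.2, -0.2, -0.4]
opening: 0.752
grasp_force: 0.0
rel [-33.9  -1.8  25.7]
```

To row units: 4.5 mm / 500 = 0.009, -1.7 mm / 500 = -0.0034.

```bash
python3 steer.py '0,0,0,0.0025,-0.0034,0.009,0.75;0,0,0,-0.0086,0,0.005,0.75;0,0,0,-0.0086,0,0.005,0.75;0,0,0,-0.0086,0,0.005,0.75;0,0,0,-0.0086,0,0.005,0.75'; python3 steer.py '0,0,0,-0.0086,0,0.005,0.75;0,0,0,-0.0086,0,0.005,0.75;0,0,0,0,0,0,0.75'
python3 - <<'E'
from h import *
c,im=grab('top','top1.png')
for d in(0,): print(dot(c,im,[600,40],rad=8))
o=cv2.resize(im[120:250,60:320],None,fx=3,fy=3,interpolation=cv2.INTER_CUBIC); cv2.imwrite('pics/t1.png',o)
E
```

```text
clock: 4.1
eef_pos: [604.5, 112.2, 42.4]
tcp_rot: [3.14, 0.523, 1.529]
contact_force: [-1.0, 4.0, 2.3]
opening: 0.754
grasp_force: 2.6
clock: 4.35
eef_pos: [604.3, 101.8, 42.2]
tcp_rot: [3.14, 0.523, 1.529]
contact_force: [1.5, 2.0, 1.0]
opening: 0.75
grasp_force: 1.1
(array([602.5,  36.1, 126. ]), array([173.33, 178.09]), np.float32(21.444077))
```

View pics/t1.png

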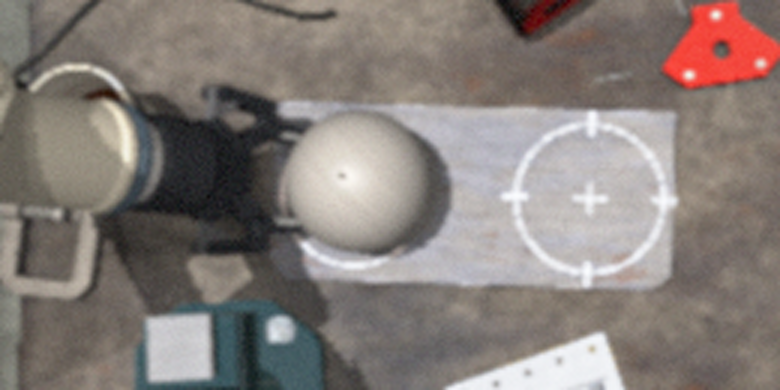

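The picture shows both fingers seated against the skirt, with the crown dot at (341,175) in the crop and the ring clear. Now the push.

```bash
for i in 1 ; do python3 steer.py '0,0,0,-0.0173,0,0.01,0.75;0,0,0,-0.0173,0,0.01,0.75;0,0,0,-0.0173,0,0.01,0.75;0,0,0,-0.0173,0,0.01,0.75;0,0,0,-0.0173,0,0.01,0.75'; python3 steer.py '0,0,0,-0.0173,0,0.01,0.75;0,0,0,-0.0173,0,0.01,0.75;0,0,0,-0.0173,0,0.01,0.75;0,0,0,-0.0173,0,0.01,0.75;0,0,0,-0.0173,0,0.01,0.75';python3 steer.py '0,0,0,-0.0173,0,0.01,0.75;0,0,0,-0.0173,0,0.01,0.75;0,0,0,-0.0173,0,0.01,0.75;0,0,0,-0.0173,0,0.01,0.75;0,0,0,-0.0173,0,0.01,0.75'; python3 steer.py '0,0,0,-0.0173,0,0.01,0.75;0,0,0,-0.0087,0,0.005,0.75;0,0,0,0,0,0,0.75'; done;  python3 - <<'E'
from h import *
c,im=grab('top','top2.png'); y=r.sense()['eef_pos'][1]-65.7
print(dot(c,im,[595,y],rad=8), r.sense()['eef_pos'])
E
```

```text
clock: 4.82
eef_pos: [602.3, 52.7, 41.9]
tcp_rot: [3.14, 0.523, 1.53]
contact_force: [0.2, 4.9, 1.9]
opening: 0.747
grasp_force: 2.9
clock: 5.23
eef_pos: [600.3, 2.6, 41.9]
tcp_rot: [3.14, 0.523, 1.529]
contact_force: [0.9, 4.9, 2.1]
opening: 0.75
grasp_force: 2.9
clock: 5.65
eef_pos: [598.1, -47.4, 41.9]
tcp_rot: [3.14, 0.523, 1.53]
contact_force: [0.3, 4.9, 2.5]
opening: 0.746
grasp_force: 2.9
clock: 5.9
eef_pos: [597.0, -63.3, 41.8]
tcp_rot: [3.141, 0.524, 1.529]
contact_force: [0.9, 0.2, 0.9]
opening: 0.754
grasp_force: 0.5
(array([ 596.1, -129.6,  126. ]), array([243.74, 181.14]), np.float32(13.3736725)) [596.95041831 -62.93993472  41.75213571]
```

To row units: -2.6 mm / 500 = -0.0052, 1.5 mm / 500 = 0.003.

```bash
python3 steer.py '0,0,0,-0.0052,-0.0006,0.003,0.75;0,0,0,-0.0052,-0.0006,0.003,0.75;0,0,0,-0.0052,-0.0006,0.003,0.75;0,0,0,-0.0052,-0.0006,0.003,0.75;0,0,0,-0.0052,-0.0006,0.003,0.75' ; python3 steer.py '0,0,0,-0.0052,0,0.003,0.75;0,0,0,-0.0052,0,0.003,0.75;0,0,0,-0.0035,0,0.002,0.75;0,0,0,0,0,0,0.75';  python3 - <<'E'
from h import *
c,im=grab('top','top3.png'); y=r.sense()['eef_pos'][1]-65.7
print(dot(c,im,[594,y],rad=8), r.sense()['eef_pos'],ringfit(c,im,[593,-156]))
c,im=grab('scene','scene3.png')
print(dot(c,im,[594,y],rad=5),ringfit(c,im,[593,-156]))
E
```

```text
clock: 6.37
eef_pos: [595.1, -77.2, 41.6]
tcp_rot: [3.141, 0.524, 1.53]
contact_force: [1.6, 5.2, 1.6]
opening: 0.751
grasp_force: 2.2
clock: 6.7
eef_pos: [594.4, -86.0, 41.6]
tcp_rot: [-3.141, 0.524, 1.53]
contact_force: [0.4, 3.3, -0.1]
opening: 0.748
grasp_force: 1.3
(array([ 593.4, -152. ,  126. ]), array([253.3 , 182.34]), np.float32(15.572403)) [594.38295045 -85.8808637   41.63022004] (array([ 593.3996751 , -156.55141477,   67.68872325]), np.int64(225))
(array([ 609.1, -137.8,  126. ]), array([261.08, 179.4 ]), np.float32(29.209396)) (array([ 591.41267367, -156.57682616,   66.65785976]), np.int64(217))
```

To row units: -1.3 mm / 500 = -0.0026, -1.1 mm / 500 = -0.0022.

```bash
python3 steer.py '0,0,0,-0.0026,0,0.0015,0.75;0,0,0,-0.0026,0,0.0015,0.75;0,0,0,-0.0022,0,0.0012,0.75;0,0,0,0,0,0,0.75;0,0,0,0,0,0,0.75';  python3 - <<'E'
from h import *
c,im=grab('top','top4.png'); y=r.sense()['eef_pos'][1]-65.7
print(dot(c,im,[594,y],rad=8), r.sense()['eef_pos'])
E
```

```text
clock: 7.22
eef_pos: [594.4, -89.8, 41.7]
tcp_rot: [-3.141, 0.524, 1.53]
contact_force: [0.3, 3.3, 1.0]
opening: 0.75
grasp_force: 1.5
(array([ 593.3, -156. ,  126. ]), array([255.01, 182.4 ]), np.float32(11.978775)) [594.37874899 -89.80020239  41.67573053]
```

To row units: -34.6 mm / 500 = -0.0692, 8.66 mm / 500 = 0.0173.

```bash
python3 steer.py '0,0,0,0.0173,0,-0.01,0.75;0,0,0,0.052,0,-0.03,0.75;0,0,0,0.052,0,-0.03,0.75;0,0,0,-0.04,0,-0.0692,0.75;0,0,0,-0.04,0,-0.0692,0.75'; python3 steer.py '0,0,0,-0.04,0,-0.0692,0.75;0,0,0,-0.04,0,-0.0692,0.75;0,0.0525,0,-0.04,0,-0.0692,0.75;0,0.0525,0,0,0,0,0.75;0,0.0525,0,0,0,0,0.75';python3 steer.py '0,0.0525,0,0,0,0,0.75;0,0.052,0,0,0,0,0.75;0,0,0,0,0,0,0.75';  python3 - <<'E'
from h import *
c,im=grab('top','top5.png'); y=r.sense()['eef_pos'][1]-65.7
print(dot(c,im,[593.3,-156],rad=6), r.sense()['eef_pos'])
c2,im2=grab('scene','scene5.png')
a=cv2.resize(im[130:230,205:305],None,fx=4,fy=4,interpolation=cv2.INTER_CUBIC)
u,v=proj(c2,[593,-156,60])[0].astype(int); b=cv2.resize(im2[v-50:v+50,u-50:u+50],None,fx=4,fy=4,interpolation=cv2.INTER_CUBIC); print(u,v)
cv2.imwrite('pics/t5.png',np.hstack([a,b]))
print(ringfit(c,im,[593,-156]),ringfit(c2,im2,[592,-156]))
E
python3 w.py 576.5 -378.5 150
```

```text
clock: 7.68
eef_pos: [595.4, -18.1, 119.8]
tcp_rot: [-3.134, 0.526, 1.536]
contact_force: [1.3, -0.3, 1.0]
opening: 0.753
grasp_force: 0.0
clock: 8.1
eef_pos: [599.0, -18.4, 245.3]
tcp_rot: [3.135, 0.204, 1.53]
contact_force: [-0.7, -0.4, -0.9]
opening: 0.751
grasp_force: 0.0
clock: 8.35
eef_pos: [597.1, -21.4, 242.2]
tcp_rot: [3.141, -0.005, 1.527]
contact_force: [-0.5, 0.1, 0.2]
opening: 0.748
grasp_force: 0.0
(array([ 593.9, -153. ,  126. ]), array([253.74, 182.14]), np.float32(28.0158)) [596.82597483 -21.42121516 241.67696497]
259 210
(array([ 598.97249132, -156.85761636,   71.94718882]), np.int64(203)) (array([ 592.09747159, -156.37148532,   66.82292716]), np.int64(153))
rel [-358.1   -4.6   92.2]
```

View pics/t5.png

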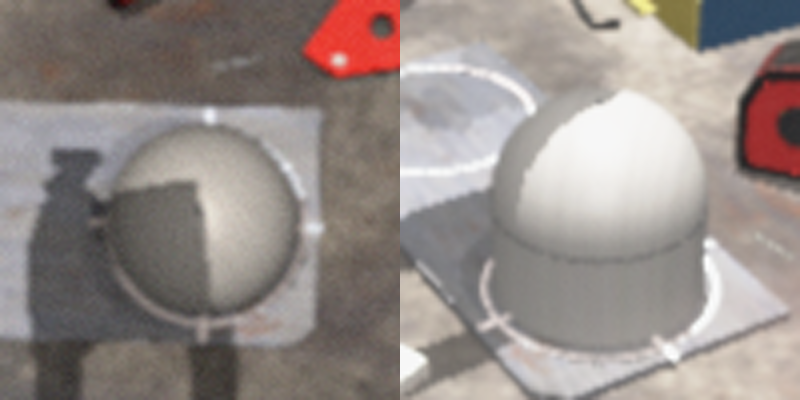

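Picture: the cap sits evenly inside the ticked ring in both tiles, with similar ring gaps on the left (483 against 495) and right (705 against 718). Arm shadow falls on the dome. Next I move over the pad.

To row units: -39.8 mm / 500 = -0.0796, -0.5 mm / 500 = -0.001.

```bash
python3 steer.py '0,0,0,-0.0796,-0.001,0,0.75;0,0,0,-0.0796,-0.001,0,0.75;0,0,0,-0.0796,-0.001,0,0.75;0,0,0,-0.0796,-0.001,0,0.75;0,0,0,-0.0796,-0.001,0,0.75';python3 steer.py '0,0,0,-0.0796,-0.001,0,0.75;0,0,0,-0.0796,-0.001,0,0.75;0,0,0,-0.0796,-0.001,0,0.75;0,0,0,-0.0796,-0.001,0,0.75;0,0,-0.0475,0,0,0,0.75';python3 steer.py '0,0,0,0,0,0,0.75;0,0,0,0,0,0,0.75';  python3 - <<'E'
from h import *
c,im=grab('wrist','w6.png')
print(edgefit(c,im,boxm(50,75,0,10),[576.5,-378.5,.055]),proj(c,[576,-378,0]))
c,im=grab('top','top6.png')
print(dot(c,im,[593.3,-156],rad=6),ringfit(c,im,[593,-156]))
c,im=grab('scene','scene6.png')
print(dot(c,im,[592,-158],rad=5),ringfit(c,im,[592,-156]),edgefit(c,im,capm,[592,-157]))
E
python3 w.py 576.5 -378.5 150
```

```text
clock: 8.87
eef_pos: [586.3, -218.9, 241.0]
tcp_rot: [-3.139, 0.002, 1.532]
contact_force: [-0.1, -0.3, -0.1]
opening: 0.748
grasp_force: 0.0
clock: 9.28
eef_pos: [577.5, -382.8, 240.6]
tcp_rot: [-3.139, 0.005, 1.621]
contact_force: [-0.4, 1.2, 0.5]
opening: 0.752
grasp_force: 0.0
clock: 9.45
eef_pos: [578.2, -376.2, 240.5]
tcp_rot: [-3.139, -0.0, 1.623]
contact_force: [-0.2, 0.5, -0.7]
opening: 0.749
grasp_force: 0.0
(array([ 5.76082402e+02, -3.78494881e+02,  5.79520941e-02]), np.float64(-59.58808042373589)) [[249.34614765 167.00287948]]
(array([ 593.8, -155.9,  126. ]), array([254.99, 182.18]), np.float32(21.116241)) (array([ 597.0835623, -158.4628998,   71.115421 ]), np.int64(202))
(array([ 591.1, -156. ,  126. ]), array([258.74, 185.33]), np.float32(9.236969)) (array([ 591.04581252, -158.19373379,   66.39752886]), np.int64(143)) (array([ 588.73237522, -158.56754133]), np.float64(-47.27334035198838))
rel [-2.7 -2.1 91.3]
```

View pics/w6.png

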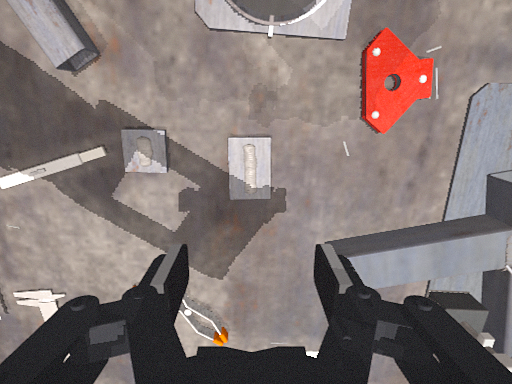

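The wrist picture shows the pad at (229–271, 137–199) px, and the fit gives (576.1, −378.5) with yaw 0.058, which agrees with the other cameras. The fingers will close across the 50 mm width. Now descend.

To row units: 38 mm / 500 = 0.076, 30 mm / 500 = 0.06, -0.006 rad / 2 = -0.003.

```bash
python3 steer.py '0,0,-0.003,-0.0046,-0.004,0.076,0.75;0,0,0,0,0,0.076,0.75;0,0,0,0,0,0.076,0.75;0,0,0,0,0,0.076,0.75;0,0,0,0,0,0.06,0.75';python3 steer.py '0,0,0,0,0,0,0.75;0,0,0,0,0,0,0.75';python3 w.py 576.1 -378.5 24
```

```text
clock: 10.02
eef_pos: [575.7, -377.9, 57.0]
tcp_rot: [-3.14, -0.001, 1.631]
contact_force: [-0.4, -0.1, -0.6]
opening: 0.751
grasp_force: 0.0
clock: 10.18
eef_pos: [575.7, -378.2, 58.5]
tcp_rot: [-3.139, -0.002, 1.631]
contact_force: [0.7, 0.6, 0.6]
opening: 0.749
grasp_force: 0.0
rel [-0.4  0.5 34.5]
```

To row units: 15 mm / 500 = 0.03, 12 mm / 500 = 0.024.

```bash
python3 steer.py '0,0,0,-0.0008,0.0008,0.03,0.75;0,0,0,0,0,0.024,0.75;0,0,0,0,0,0.012,0.75;0,0,0,0,0,0,0.75';for k in 1 2 3; do :; done; python3 steer.py '0,0,0,0,0,0.004,0.75;0,0,0,0,0,0,0.75'
```

```text
clock: 10.52
eef_pos: [576.3, -379.8, 25.8]
tcp_rot: [-3.141, -0.001, 1.631]
contact_force: [0.1, 1.2, 0.5]
opening: 0.75
grasp_force: 0.0
clock: 10.68
eef_pos: [576.9, -380.4, 24.9]
tcp_rot: [3.141, 0.0, 1.631]
contact_force: [0.6, 0.1, 0.4]
opening: 0.75
grasp_force: 0.0
```

To row units: 2 mm / 500 = 0.004.

```bash
python3 steer.py '0,0,0,0,0,0.004,0.75;0,0,0,0,0,0,0.75'
```

```text
clock: 10.85
eef_pos: [576.8, -380.4, 22.7]
tcp_rot: [3.141, 0.0, 1.631]
contact_force: [-0.3, 0.3, -0.4]
opening: 0.753
grasp_force: 0.0
```

The rows are not in the units I measure in: shifts go in shares of 500 mm and turns go in shares of 2 rad. I convert before sending: 1.9 mm / 500 = 0.0038, 1 mm / 500 = 0.002.

```bash
python3 steer.py '0,0,0,0.0038,-0.0012,0.002,0.75;0,0,0,0,0,0,0.75'; python3 steer.py '0,0,0,0,0,0.003,0.75;0,0,0,0,0,0,0.75'
```

```text
clock: 11.02
eef_pos: [575.8, -378.1, 21.4]
tcp_rot: [-3.141, -0.0, 1.631]
contact_force: [0.5, 0.7, -0.5]
opening: 0.747
grasp_force: 0.0
clock: 11.18
eef_pos: [575.9, -378.3, 19.8]
tcp_rot: [-3.141, -0.0, 1.631]
contact_force: [-0.2, 0.2, -0.4]
opening: 0.75
grasp_force: 0.0
```

```bash
python3 steer.py '0,0,0,0,0,0,0.65;0,0,0,0,0,0,0.5;0,0,0,0,0,0,0.5;0,0,0,0,0,0,0.5;0,0,0,0,0,0,0.5' 40;python3 steer.py '0,0,0,0,0,0,0.5;0,0,0,0,0,0,0.5'
```

```text
clock: 11.6
eef_pos: [576.1, -378.4, 20.2]
tcp_rot: [3.141, 0.0, 1.631]
contact_force: [-1.4, 0.7, 3.2]
opening: 0.568
grasp_force: 42.3
clock: 11.77
eef_pos: [576.0, -378.5, 20.2]
tcp_rot: [3.141, 0.0, 1.631]
contact_force: [-2.1, 0.1, 4.4]
opening: 0.573
grasp_force: 42.4
```

To row units: -38 mm / 500 = -0.076, -30 mm / 500 = -0.06.

```bash
python3 steer.py '0,0,0,0,0,-0.01,0.5;0,0,0,0,0,-0.03,0.5;0,0,0,0,0,-0.06,0.5;0,0,0,0,0,-0.076,0.5;0,0,0,0,0,-0.076,0.5' ;python3 steer.py '0,0,0,0,0,-0.076,0.5;0,0,0,0,0,-0.052,0.5;0,0,0,0,0,0,0.5;0,0,0,0,0,0,0.5'; python3 w.py 592.6 -156 210;python3 - <<'E'
from h import *
s=r.sense()
b=s['eef_pos'][2]-20
for n in('wrist','top','scene'):
    c,im=grab(n,n+'7.png'); print(n,edgefit(c,im,boxm(50,75,b,b+10),[s['eef_pos'][0],s['eef_pos'][1],.058]))
print(s['eef_pos'])
c=cam('wrist');u,v=proj(c,np.r_[s['eef_pos'][:2],b])[0];print(u,v)
E
```

```text
clock: 12.18
eef_pos: [575.2, -377.8, 147.2]
tcp_rot: [-3.14, -0.001, 1.631]
contact_force: [0.6, -0.4, -2.1]
opening: 0.576
grasp_force: 42.6
clock: 12.52
eef_pos: [576.6, -378.8, 212.6]
tcp_rot: [3.138, 0.002, 1.631]
contact_force: [-0.3, 0.3, -3.1]
opening: 0.57
grasp_force: 42.6
rel [221.4  29.3   2.2]
wrist (array([ 5.77290405e+02, -3.81591870e+02,  7.26137521e-02]), np.float64(-34.575464092138304))
top (array([ 6.53479473e+02, -4.22795644e+02,  5.27855443e-02]), np.float64(-25.840512684269733))
scene (array([ 5.69782683e+02, -3.81266193e+02,  6.01473408e-02]), np.float64(-45.47062893456489))
[ 576.64243649 -378.78817372  212.634792  ]
253.34886358852572 261.53160979143087
```

View pics/wrist7.png

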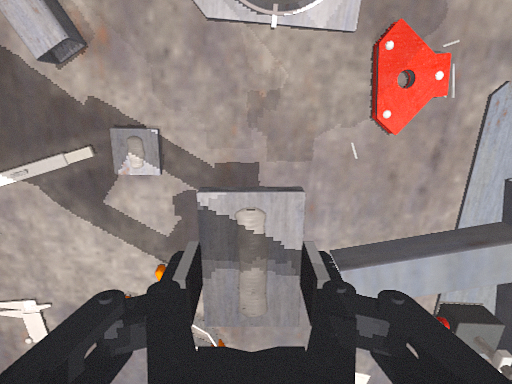

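Picture: the pad is held level between the fingers, with its far edge at row 188 (x 198–305) and near edge at about row 327. I'll check where the pad centre sits relative to the TCP.

```bash
python3 - <<'E'
from h import *
s=r.sense(); e=s['eef_pos']; z=e[2]-10
c=cam('wrist'); W=toplane(c,[(198,188),(305,188),(310,327),(200,327)],z); print((W-e).round(1), (W.mean(0)-e).round(1))
im=cv2.imread('pics/wrist7.png').astype(int)
print(im[180:196,215].sum(1),im[318:340,215].sum(1),im[318:340,285].sum(1))
E
python3 steer.py '0,0,0,0.0738,0.0098,0,0.5;0,0,0,0.0738,0.0098,0,0.5;0,0,0,0.0738,0.0098,0,0.5;0,0,0,0.0738,0.0098,0,0.5;0,0,0,0.0738,0.0098,0,0.5';python3 steer.py '0,0,0,0.056,0.0098,0,0.5;0,0,0,0.012,0,0,0.5;0,0,0,0,0,0,0.5;0,0,0,0,0,0,0.5'
```

```text
[[-25.8  38.  -10. ]
 [ 22.5  40.9 -10. ]
 [ 33.9 -35.  -10. ]
 [-24.2 -38.7 -10. ]] [  1.6   1.3 -10. ]
[280 279 272 275 275 277 277 239 216 230 195 264 497 627 612 618] [394 387 387 390 383 388 392 386 405 426 421 398 375 390 401 405 385 397
 396 402 409 407] [405 422 395 397 403 398 400 383 403 413 415 429 426 415 416 396 408 409
 400 409 401 403]
clock: 13.08
eef_pos: [588.1, -190.8, 207.9]
tcp_rot: [-3.138, -0.001, 1.63]
contact_force: [0.3, -0.9, -2.7]
opening: 0.569
grasp_force: 42.6
clock: 13.42
eef_pos: [591.7, -158.5, 208.8]
tcp_rot: [-3.14, -0.0, 1.632]
contact_force: [0.9, -0.2, -1.7]
opening: 0.572
grasp_force: 42.6
```

To row units: 20 mm / 500 = 0.04, 15 mm / 500 = 0.03.

```bash
python3 w.py 592.4 -156 152; python3 steer.py '0,0,0,0.0048,0.0018,0.03,0.5;0,0,0,0,0,0.04,0.5;0,0,0,0,0,0.03,0.5;0,0,0,0,0,0,0.5;0,0,0,0,0,0,0.5'; python3 w.py 592.4 -156 148
python3 - <<'E'
from h import *
s=r.sense();b=s['eef_pos'][2]-20
c,im=grab('scene','scene8.png'); print(edgefit(c,im,capm,[592,-157]),edgefit(c,im,boxm(50,75,b,b+10),[592,-156,.058]))
u,v=proj(c,[593,-156,120])[0].astype(int); a=cv2.resize(im[v-50:v+70,u-60:u+60],None,fx=4,fy=4,interpolation=cv2.INTER_CUBIC)
cv2.imwrite('pics/s8.png',a)
E
```

```text
rel [ 2.5  1.  56.8]
clock: 13.83
eef_pos: [592.1, -157.2, 159.0]
tcp_rot: [-3.139, -0.001, 1.629]
contact_force: [-0.2, 1.2, -1.8]
opening: 0.567
grasp_force: 42.6
rel [ 1.2  0.4 11. ]
(array([ 589.05727378, -157.66333765]), np.float64(-44.95072002307696)) (array([ 5.90728827e+02, -1.56333355e+02,  6.15337124e-02]), np.float64(-39.36300471790402))
```

View pics/s8.png

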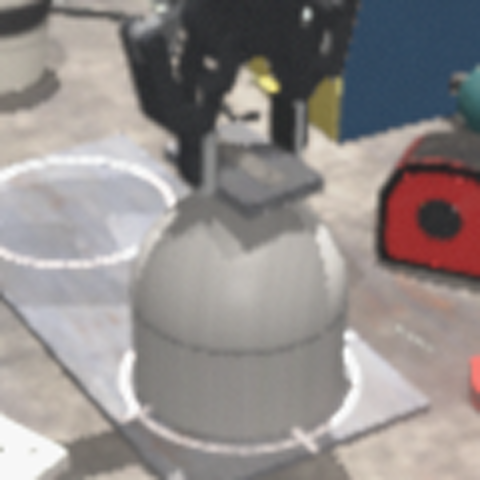

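The scene view shows the pad level, just above the dome and over the crown, with the cap inside the ring. I'll lower gently until it touches.

To row units: 5 mm / 500 = 0.01, 4 mm / 500 = 0.008.

```bash
python3 steer.py '0,0,0,0.0014,0.0008,0.01,0.5;0,0,0,0,0,0.008,0.5;0,0,0,0,0,0,0.5;0,0,0,0,0,0,0.5'; python3 steer.py '0,0,0,0,0,0.002,0.5;0,0,0,0,0,0,0.5'; python3 steer.py '0,0,0,0,0,0.002,0.5;0,0,0,0,0,0,0.5'
```

```text
clock: 14.22
eef_pos: [593.3, -155.3, 151.1]
tcp_rot: [3.142, 0.0, 1.631]
contact_force: [1.2, -0.3, -1.8]
opening: 0.574
grasp_force: 42.5
clock: 14.38
eef_pos: [593.4, -155.3, 150.1]
tcp_rot: [3.141, 0.0, 1.631]
contact_force: [-0.3, -0.6, -2.9]
opening: 0.57
grasp_force: 42.6
clock: 14.55
eef_pos: [593.3, -155.3, 148.9]
tcp_rot: [3.142, 0.0, 1.631]
contact_force: [0.4, -0.4, -2.4]
opening: 0.572
grasp_force: 42.6
```

Correct by (-0.8, -1.0) in world axes, then keep lowering.

To row units: -1 mm / 500 = -0.002, -0.8 mm / 500 = -0.0016.

```bash
python3 steer.py '0,0,0,-0.002,-0.0016,0,0.5;0,0,0,0,0,0.002,0.5;0,0,0,0,0,0,0.5'; python3 steer.py '0,0,0,0,0,0.0014,0.5;0,0,0,0,0,0,0.5';  python3 steer.py '0,0,0,0,0,0.0012,0.5;0,0,0,0,0,0,0.5'
```

```text
clock: 14.8
eef_pos: [592.5, -156.4, 147.8]
tcp_rot: [-3.141, -0.0, 1.631]
contact_force: [0.1, -0.3, -3.0]
opening: 0.578
grasp_force: 42.6
clock: 14.97
eef_pos: [592.5, -156.4, 147.1]
tcp_rot: [-3.141, -0.0, 1.631]
contact_force: [0.1, -0.1, -3.3]
opening: 0.572
grasp_force: 42.6
clock: 15.13
eef_pos: [592.5, -156.4, 146.6]
tcp_rot: [-3.142, -0.0, 1.631]
contact_force: [0.6, 0.1, -2.0]
opening: 0.567
grasp_force: 42.6
```

To row units: 0.5 mm / 500 = 0.001.

```bash
python3 steer.py '0,0,0,0,0,0.001,0.5;0,0,0,0,0,0,0.5;0,0,0,0,0,0,0.5'; python3 steer.py '0,0,0,0,0,0.001,0.5;0,0,0,0,0,0,0.5;0,0,0,0,0,0,0.5'
```

```text
clock: 15.38
eef_pos: [592.6, -156.4, 146.2]
tcp_rot: [3.142, 0.0, 1.631]
contact_force: [-0.0, -0.3, -2.6]
opening: 0.568
grasp_force: 42.6
clock: 15.63
eef_pos: [592.6, -156.4, 146.0]
tcp_rot: [3.141, 0.0, 1.631]
contact_force: [-2.0, -0.1, 2.8]
opening: 0.573
grasp_force: 43.1
```

Contact is made at the expected height. Ease the grip and open evenly.

To row units: -0.15 mm / 500 = -0.0003.

```bash
python3 steer.py '0,0,0,0,0,-0.0003,0.56;0,0,0,0,0,0,0.57;0,0,0,0,0,0,0.58;0,0,0,0,0,0,0.59;0,0,0,0,0,0,0.60' 20; python3 steer.py '0,0,0,0,0,0,0.62;0,0,0,0,0,0,0.64;0,0,0,0,0,0,0.68;0,0,0,0,0,0,0.74;0,0,0,0,0,0,0.8'; python3 steer.py '0,0,0,0,0,0,0.8;0,0,0,0,0,0,0.8';python3 - <<'E'
from h import *
c,im=grab('scene','scene9.png')
u,v=proj(c,[593,-156,120])[0].astype(int); a=cv2.resize(im[v-50:v+70,u-60:u+60],None,fx=4,fy=4,interpolation=cv2.INTER_CUBIC)
print(edgefit(c,im,boxm(50,75,126,136),[592,-156,.058]),r.sense()['contact_force'])
E
```

```text
clock: 16.05
eef_pos: [592.7, -156.5, 145.8]
tcp_rot: [3.141, 0.0, 1.631]
contact_force: [-0.2, 0.5, -0.5]
opening: 0.601
grasp_force: 0.0
clock: 16.47
eef_pos: [592.6, -156.4, 145.8]
tcp_rot: [3.142, 0.0, 1.631]
contact_force: [-0.7, 0.9, -0.1]
opening: 0.801
grasp_force: 0.0
clock: 16.63
eef_pos: [592.6, -156.4, 145.8]
tcp_rot: [3.142, 0.0, 1.631]
contact_force: [0.4, -0.5, 0.8]
opening: 0.799
grasp_force: 0.0
(array([ 5.86927285e+02, -1.63109727e+02,  2.25751103e-01]), np.float64(-44.55489852468778)) [0.52265797 0.00647155 0.53855083]
```

Retreat straight up, away from the pad, and look.

To row units: -35 mm / 500 = -0.07, -30 mm / 500 = -0.06.

```bash
python3 steer.py '0,0,0,0,0,-0.01,0.8;0,0,0,0,0,-0.03,0.8;0,0,0,0,0,-0.06,0.8;0,0,0,0,0,-0.07,0.8;0,0,0,0,0,-0.07,0.8'; python3 steer.py '0,0,0,0.076,0,0,0.8;0,0,0,0.076,0,0,0.8;0,0,0,0.076,0,0,0.8;0,0,0,0.076,0,0,0.8;0,0,0,0.076,0,0,0.8';  python3 steer.py '0,0,0,0.076,0,0,0.8;0,0,0,0,0,0,0.8;0,0,0,0,0,0,0.8'
python3 - <<'E'
from h import *
c,im=grab('scene','scene10.png')
u,v=proj(c,[593,-156,100])[0].astype(int); a=cv2.resize(im[v-50:v+50,u-50:u+50],None,fx=4,fy=4,interpolation=cv2.INTER_CUBIC)
print(edgefit(c,im,boxm(50,75,126,136),[592,-156,.058]))
c,im=grab('top','top10.png')
u,v=proj(c,[593,-156,100])[0].astype(int);b=cv2.resize(im[v-50:v+50,u-50:u+50],None,fx=4,fy=4,interpolation=cv2.INTER_CUBIC)
print(edgefit(c,im,boxm(50,75,126,136),[593,-156,.058]),ringfit(c,im,[593,-156]))
cv2.imwrite('pics/f10.png',np.hstack([b,a]))
E
```

```text
clock: 17.1
eef_pos: [592.0, -156.2, 267.0]
tcp_rot: [-3.14, -0.0, 1.631]
contact_force: [0.7, -0.3, -0.6]
opening: 0.798
grasp_force: 0.0
clock: 17.52
eef_pos: [580.8, 34.9, 266.5]
tcp_rot: [3.141, -0.0, 1.63]
contact_force: [0.2, -0.1, -0.1]
opening: 0.8
grasp_force: 0.0
clock: 17.77
eef_pos: [578.7, 73.1, 266.2]
tcp_rot: [3.141, -0.0, 1.634]
contact_force: [-0.1, -1.1, 0.3]
opening: 0.799
grasp_force: 0.0
(array([ 5.89609679e+02, -1.59852184e+02,  5.71969880e-02]), np.float64(-38.349697857766216))
(array([ 5.96464611e+02, -1.55430681e+02,  6.01557556e-02]), np.float64(-39.02594156909193)) (array([ 598.39665521, -157.93089629,   71.97044062]), np.int64(258))
```

View pics/f10.png

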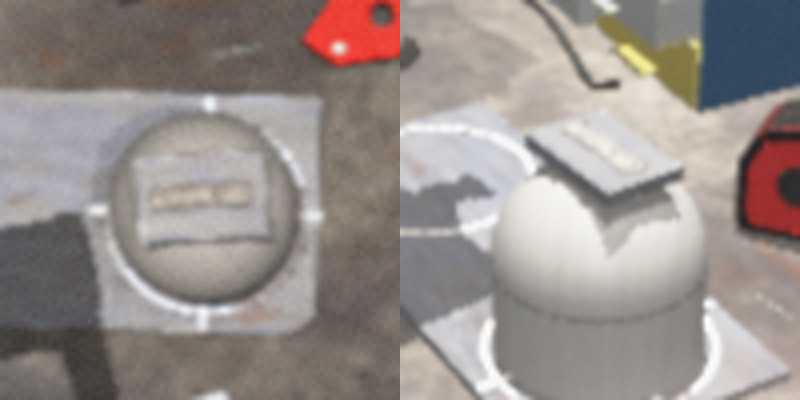

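The final picture shows the pad on the dome at (137–270, 150–247) in the left tile and (525–684, 105–198) in the right tile, with the cap centred in the ring. I'll check numerically that the pad is level.

```bash
cat > tilt.py <<'E'
from h import *
from scipy.spatial.transform import Rotation as Ro
import sys
tag=sys.argv[1]
b=np.array([[sx*25,sy*37.5,z] for sx in(-1,1) for sy in(-1,1) for z in(0,10)],float)
V=[]
for n,o in(('top',[1.2,.3,0]),('scene',[-1.4,.4,0])):
    V.append((cam(n),cv2.GaussianBlur(cv2.imread(f'pics/{n}{tag}.png'),(0,0),.7).astype(float),np.array(o)))
def con(c,g,pts):
    o=outline(c,pts); m=o.mean(0); d=np.roll(o,-1,0)-np.roll(o,1,0); nn=np.c_[d[:,1],-d[:,0]]; nn/=np.linalg.norm(nn,axis=1)[:,None]; nn*=np.sign(((o-m)*nn).sum(1))[:,None]
    s=lambda k:np.array([map_coordinates(g[...,i],[(o+k*nn)[:,1],(o+k*nn)[:,0]],order=1) for i in range(3)])
    return np.minimum(np.linalg.norm(s(1)-s(-1),axis=0),60).mean()
# tilted plate touches the dome at crown + 60*n : contact q = C+60 n; underside centre lies at q + R@(u,v,0)
def f(p,sel=(0,1)):
    R=(Ro.from_euler('xy',p[3:5])*Ro.from_euler('z',p[2])).as_matrix(); w=b@R.T
    base=np.array([p[0],p[1],0]); n=R[:,2]
    C=np.array([592.5,-156.2,66]); base[2]=C[2]+(60-n[:2]@(base[:2]-C[:2]))/n[2]
    return -sum(con(V[i][0],V[i][1],w+base+V[i][2]) for i in sel)
rng=np.random.default_rng(0); best=[]
for k in range(40):
    x0=np.r_[592.5,-156.3,.058,0,0]+rng.normal(size=5)*[2,2,.01,.06,.06]
    q=minimize(f,x0,method='Nelder-Mead',options=dict(maxiter=600)); best.append((q.fun,q.x))
best.sort(key=lambda t:t[0])
for fu,x in best[:4]: print(round(fu,1),x[:3].round(3),'tilt deg x,y',np.degrees(x[3:5]).round(1))
print('level',f(np.r_[592.5,-156.3,.058,0,0]))
E
python3 tilt.py 10
```

```text
-77.2 [ 5.94716e+02 -1.55981e+02  5.70000e-02] tilt deg x,y [-5.4  8. ]
-76.1 [ 5.94713e+02 -1.55852e+02  3.00000e-02] tilt deg x,y [-4.6  7.3]
-75.9 [ 5.94512e+02 -1.55920e+02  2.90000e-02] tilt deg x,y [-4.8  7.1]
-75.7 [ 5.94582e+02 -1.55814e+02  4.50000e-02] tilt deg x,y [-9.3  9.3]
level -63.4808375858753
```

Run:
```python
from h import *
from scipy.spatial.transform import Rotation as Ro
s=r.sense(); R=Ro.from_euler('xyz',s['tcp_rot']).as_matrix(); c=cam('wrist'); C=-c[1].T@c[2]
print('cam in tool',(R.T@(C-s['eef_pos'])).round(1),'axes(cols x,y,z of cam in tool)\n',(R.T@c[1].T).round(2),c[0][0,0])
im=cv2.imread('pics/top10.png'); im2=cv2.imread('pics/scene10.png')
for c,i in((cam('top'),im),(cam('scene'),im2)):
    print(proj(c,[[592.5,-156.2,126]]))
c,iw=grab('wrist','wrist11.png'); print(proj(c,[592.5,-156,126]))
```

```text
cam in tool [  78.     0.6 -120.8] axes(cols x,y,z of cam in tool)
 [[ 0.   -0.95 -0.31]
 [ 1.    0.   -0.  ]
 [ 0.   -0.31  0.95]] 301.908358021807
[[255.10272777 182.74981575]]
[[259.32494887 185.19733666]]
[[250.34706483 381.63222896]]
```

To row units: -0.1125 rad / 2 = -0.0563.

```bash
python3 steer.py '0,-0.0563,0,0,0,0,0.8;0,-0.0563,0,0,0,0,0.8;0,-0.0563,0,0,0,0,0.8;0,-0.0563,0,0,0,0,0.8;0,-0.0563,0,0,0,0,0.8'; python3 steer.py '0,-0.0563,0,0,0,0,0.8;0,-0.0563,0,0,0,0,0.8;0,-0.0563,0,0,0,0,0.8;0,0,0,0,0,0,0.8;0,0,0,0,0,0,0.8'; python3 w.py 595 -10 193
```

```text
clock: 18.33
eef_pos: [579.8, 69.9, 267.1]
tcp_rot: [3.138, 0.568, 1.627]
contact_force: [-0.8, 0.4, -0.5]
opening: 0.798
grasp_force: 0.0
clock: 18.75
eef_pos: [578.8, 70.9, 264.4]
tcp_rot: [-3.137, 0.899, 1.635]
contact_force: [-0.5, -0.8, -0.0]
opening: 0.798
grasp_force: 0.0
rel [  4.9  11.6 108.4]
```

To row units: 36 mm / 500 = 0.072, 3.9 mm / 500 = 0.0078.

```bash
python3 steer.py '0,0,0,0.0032,0.0078,0.072,0.8;0,0,0,0.0032,0.0078,0.072,0.8;0,0,0,0.0032,0.0078,0.072,0.8;0,0,0,0,0,0,0.8;0,0,0,0,0,0,0.8';python3 - <<'E'
from h import *
c,im=grab('wrist','wrist12.png'); u,v=proj(c,[592.5,-156,126])[0].round().astype(int); print(u,v)
cv2.imwrite('pics/w12.png',cv2.resize(im[max(v-90,0):v+90,u-120:u+120],None,fx=3.3,fy=3.3,interpolation=cv2.INTER_CUBIC))
E
```

```text
clock: 19.17
eef_pos: [595.0, -12.4, 194.9]
tcp_rot: [-3.14, 0.898, 1.627]
contact_force: [0.2, 0.2, 1.3]
opening: 0.8
grasp_force: 0.0
240 219
```

View pics/w12.png

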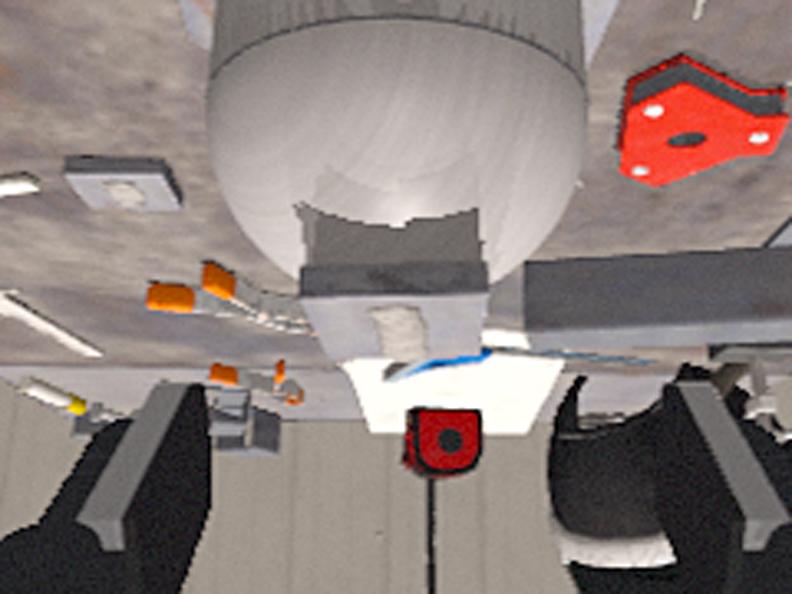

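The view is upside down because the camera looks across the cap from +y. The pad's near edge runs (300,294)–(487,289) and is centred on the cap axis at x≈395. It looks almost parallel to the seam, so sideways lean is small. Next I'll get the fore-aft lean.

```bash
cat > t2.py <<'E'
import h, numpy as np, cv2
from h import *
from scipy.spatial.transform import Rotation as Ro
c=cam('wrist'); g=cv2.GaussianBlur(cv2.imread('pics/wrist12.png'),(0,0),.6).astype(float)
def seg(P,Q,k=40):
    p=proj(c,np.array([P,Q])); t=np.linspace(.06,.94,k)[:,None]; o=p[0]*(1-t)+p[1]*t; d=p[1]-p[0]; n=np.array([d[1],-d[0]])/np.linalg.norm(d)
    s=lambda a:np.array([map_coordinates(g[...,i],[(o+a*n)[:,1],(o+a*n)[:,0]],order=1) for i in range(3)]).mean(1)
    return min(np.linalg.norm(s(.9)-s(-.9)),50)
B=np.array([[-25,37.5,0],[25,37.5,0],[-25,37.5,10],[25,37.5,10],[-25,-37.5,10],[25,-37.5,10]],float)
E=[(0,1),(2,3),(4,5),(2,4),(3,5),(0,2),(1,3)]
def f(p):
    R=(Ro.from_euler('xy',p[4:6])*Ro.from_euler('z',p[3])).as_matrix(); w=B@R.T+p[:3]
    return -sum(seg(w[i],w[j]) for i,j in E)
rng=np.random.default_rng(1); L=[]
for k in range(60):
    q=minimize(f,np.r_[592.5,-156.3,126,.058,0,0]+rng.normal(size=6)*[2,3,2,.02,.06,.05],method='Nelder-Mead',options=dict(maxiter=1200)); L.append((q.fun,q.x))
L.sort(key=lambda t:t[0])
for a,x in L[:5]: print(round(a,1),x[:4].round(2),np.degrees(x[4:]).round(1))
x,fx=edgefit(c,cv2.imread('pics/wrist12.png'),capm,[592.5,-156.3],mask=lambda o:o[:,1]<175); print('cap',x,fx)
x=L[0][1]; R=(Ro.from_euler('xy',x[4:6])*Ro.from_euler('z',x[3])).as_matrix(); print(proj(c,B@R.T+x[:3]).round(1).tolist())
E
python3 t2.py
```

```text
-298.3 [ 5.9460e+02 -1.6270e+02  1.2508e+02  6.0000e-02] [-0.4  2.9]
-297.9 [ 5.9458e+02 -1.6272e+02  1.2515e+02  6.0000e-02] [-0.7  3.1]
-296.9 [ 5.9460e+02 -1.6344e+02  1.2508e+02  6.0000e-02] [-1.   3.4]
-291.1 [ 5.9457e+02 -1.6171e+02  1.2542e+02  6.0000e-02] [0.1 2.4]
-290.0 [ 5.9459e+02 -1.6442e+02  1.2471e+02  7.0000e-02] [-1.6  3.7]
cap [ 593.11814378 -152.05441839] -50.18299257108815
[[211.0, 209.6], [266.9, 206.7], [211.1, 220.4], [267.7, 217.4], [219.9, 239.2], [264.7, 236.9]]
```

Run:
```python
from h import *
c=cam('wrist'); ye=.06
for ry in(0,1.5,3,5):
    t=np.radians(ry); P=[[593-25*np.cos(ye)-37.5*np.sin(ye)*1,-156-25*np.sin(ye)+37.5,136+25*np.sin(t)],[593+25*np.cos(ye)-37.5*np.sin(ye),-156+25*np.sin(ye)+37.5,136-25*np.sin(t)]]
    p=proj(c,P); d=p[1]-p[0]; print(ry,np.degrees(np.arctan2(d[1],d[0])).round(2))
# seam level check: predicted vs seen (dark line z=66)
im=cv2.imread('pics/wrist12.png').astype(float).mean(2)
a=np.radians(np.arange(25,156,5)); S=proj(c,np.c_[593+60*np.cos(a),-155+60*np.sin(a),np.full(len(a),66)])
res=[]
for u,v in S:
    k=np.arange(-8,8.01,.25); w=map_coordinates(im,[v+k,np.full(len(k),u)],order=1); res.append(k[np.argmin(w-np.convolve(w,np.ones(17)/17,'same'))] if 0 else k[8:-8][np.argmin((w-(np.roll(w,8)+np.roll(w,-8))/2)[8:-8])])
res=np.array(res); print(res); print('roll err deg',np.degrees(np.polyfit(S[:,0],res,1)[0]))
# near edge slope measured directly
us=np.arange(215,264); e=[]
for u in us:
    k=np.arange(212,226,.25); w=map_coordinates(cv2.GaussianBlur(im,(0,0),.6),[k,np.full(len(k),u)],order=1); e.append(k[np.argmax(abs(np.gradient(w)))])
pf=np.polyfit(us,e,1); m=abs(np.array(e)-np.polyval(pf,us))<1; pf=np.polyfit(us[m],np.array(e)[m],1); print('near edge slope deg',np.degrees(np.arctan(pf[0])),m.sum())
```

```text
0 -0.05
1.5 -1.49
3 -2.93
5 -4.84
[ 0.   -0.5   0.    0.25  0.25  0.5   0.5   0.25  0.75  0.25  0.5   1.
  0.75  0.25  1.    1.    0.5   0.5   0.5   1.25  0.75  1.    1.    1.
  0.75  0.75  0.25]
roll err deg -0.374230808336933
near edge slope deg -0.9119782408573481 49
```

```bash
python3 -c "
from rig import r
print(r.sense()['contact_force']); print(r.sign_off())"
```

```text
[0.46391145 0.39816282 0.09890852]
the job is handed in; nothing more can be done
None
```

The job is handed in: the cap is within about 1 mm of the centre of the ticked ring, the pad rests on its crown, about 1–2 mm off centre and leaning about 1–3° (an earlier, doubtful fit read 8°), and the arm is clear and touched none of the other objects.

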